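# Blow off the checking fixture and hold the connecting rod level over its pins

### The arm

A 6-joint arm with a two-finger parallel gripper is mounted at the origin on a cart in front of the work surface, level with it; the furniture and walls round the work are solid. World frame = base frame: x ahead of the robot, y to its left, z up, the work surface at z = 0. Lengths are in m, angles in rad, forces in N, time in s.
With the tool pointing down it reaches from about 0.375 to 0.9 m from the base axis. Payload 3.1 kg.
Tool frame: the origin (TCP) lies midway between the tips of the shut fingers; the grasp point (between the pads) lies robot.grip_depth behind it (robot.grip_depth is the distance from the TCP to the grasp point, in m); z points along the fingers, y is the line along which they close (so a half turn about z gives the same grasp; the last joint's range is limited). The gripper opens to 87 mm and grips with 3 to 60 N. Pads are 19 mm wide; open, the fingers measure 117 mm over their backs; the gripper's body (75 mm by 190 mm) begins 51 mm behind the grasp point.
Start: joints at [-1.371, 0.527, 1.433, -0, 1.181, -0.178], TCP at [0.231, -0.581, 0.223] pointing down, gripper open.
Joint ranges: [-3.08, 3.08], [-0.75, 2.2], [0.22, 2.44], [-1.43, 4.57], [0, 2.65], [-2.85, 2.85]. Speed limits (rad/s): [2.79, 2.79, 3.14, 3.14, 3.14, 3.14].

### API

Orientations are given as a unit quaternion [x, y, z, w].
In Python, from rig import robot gives the robot as it stands.
- The arm moves only by the tool creep_tool, called after "Call:" as name(argument=value, ...), one argument or row to a line, values as JSON. Schema: {"type":"object","properties":{"offsets":{"type":"array","items":{"type":"array","prefixItems":[{"type":"array","items":{"type":"number"},"minItems":3,"maxItems":3},{"type":"number"}],"minItems":2,"maxItems":2},"minItems":1,"maxItems":20},"finger_gap":{"type":"number"},"force":{"type":"number"},"only":{"type":"string"},"quiet":{"type":"boolean"},"lines":{"type":"string"}},"required":["offsets"],"additionalProperties":false}. offsets is a list of rows, 1 to 20 of them, each written [[dx, dy, dz], turn]: dx, dy, dz in m, then a turn about the tool's z in rad; each row shifts and turns the commanded pose from where the row before left it, along the tool's axes as they then stand; what a row does not reach is not made up. A row lasts 1/12 s, in which the tool goes at most 0.0417 m and 0.125 rad, less where a joint would pass 70% of its speed; a pose out of reach is approached as far as the arm can. finger_gap is the finger opening in m, set as the call begins (left out keeps the last). The fingers move at their own pace and stop on an object; force is the grip in N (left out, the last holds). Time passes only in rows, so rows that do not move let the fingers close. The tool returns the time, the measured TCP pose, the force, the opening and the grip force at its end. only (a regular expression) keeps the lines of the reply that match it, lines (a string "A,B") keeps lines A to B, and quiet returns only ok. Input that does not fit is refused with a message, and nothing moves.
- robot.get_obs(): the state, without advancing time (a new reading comes with each control period).
- robot.camera(name): name is "side" or "top"; returns a dict with "img" (480x640x3 uint8, red, green, blue), "fx", "fy", "cx", "cy" (pixels), "xyz" and "attitude" of the camera in the world. Camera axes: x right, y down, z forward; pixel columns grow to the right and rows downward; lengths in m; the calibration is good to about 2 mm. A picture is of the moment at which its call begins. There is no depth.
- robot.hand_in(): hands the job in; it is judged then, once.
The state is a dict: "time": time; "q": joint angles; "joint_velocities": joint speeds; "joint_torque": joint torques, N m; "position": TCP position; "tool_rot": TCP orientation; "ft_force": force on the tool from outside, world axes, zero at the start; "moment": the same for the moment, N m; "grip_width": finger opening in m; "grip_force": force on a finger pad.
Only numpy, scipy, OpenCV 4.12 (cv2) and the standard library are available. Lean on these libraries where they do the work, as an engineer would, in place of code of your own. Each camera call takes 0.05 s, during which the arm holds its last target. There are 200 camera calls.

### The job

First clean the rod-checking fixture: squeeze the trigger of the blow gun mounted on its plate fully home and let it spring back. Then grip the connecting rod at its balance point, lift it and hold it level and still, same face up, with its big eye over the thick pin and its small eye over the thin pin, about 30 mm clear of the pin tops. Finish while holding it there in the gripper: do not lower it onto the pins or let go; leave the other things on the bench alone, and never let the rod droop steeply.

Things in the scene. Friction and masses are not known exactly. Their poses are not given: they have to be found in the camera images.
- fixture: fixed fixture: dark steel plate 345 x 70 x 12 mm on the bench, two upright pins and a blow gun at its far end. Origin on the underside; x runs along the plate from the thin-pin edge (x = -105 mm) to the gun edge (+240), z up. Thick pin at x = +75, thin pin at x = -82. Aluminium block at x = 197 to 233, 62 mm high. Gun barrel along x 42 mm above the bench, nozzle tip at x = 118
- grip_top (a point): centre of the top of the gun's black grip, 155 mm above the bench, at the fixture's x = 190 mm; the grip stands upright on the barrel, 28 mm along the fixture's x, 22 mm along y. The trigger lever stands in front of it, on the side facing the pins. A wall stands some 100 mm or more left of it, a 300 mm high drawer cabinet to its right: come from above
- trigger (a joint): sprung trigger lever, 7 mm thick, 14 wide, hinged across the plate at x = 163 mm, 60 mm above the bench, free end up (154 mm). 0 = released (leans 0.22 rad towards the pins), 0.24 rad = fully squeezed (upright, 10 mm before the grip, at its stop); springs back. At 135 mm height trigger front to grip back is about 62 mm released, 44 mm squeezed; squeezing home there takes about 7 N
- squeeze_point (a point): where to squeeze: midway between grip back and trigger front when squeezed, 135 mm above the bench; axes as the fixture. The fingers come down from above, one in front of the trigger, one behind the grip, and close along the fixture's x
- big_pin_top (a point): centre of the thick pin's top (30 mm diameter, collar 48 mm wide at its foot), 60 mm above the bench
- small_pin_top (a point): centre of the thin pin's top (9 mm diameter, collar 24 mm wide at its foot), 60 mm above the bench
- rod: loose rusty-brown steel connecting rod lying flat, 215 x 64 x 20 mm, about 0.66 kg (varies): a large eye with two bolt heads at one end, a small eye at the other, straight shank 22 to 24 mm wide, 20 high between. Origin on the underside in the middle; x runs from the big eye (x = -75 mm) to the small eye (x = +82 mm), z up
- rod_balance (a point): balance point (centre of mass) of the rod, on the shank 24 mm from the middle towards the big eye, 10 mm above the underside; the shank is 24 mm wide here, with parallel sides from 38 to 14 mm from the middle; axes as the rod
- rod_big_eye (a point): centre of the big eye (about 38 mm bore), on the underside of the rod
- rod_small_eye (a point): centre of the small eye (about 13 mm bore), on the underside of the rod
- tin: bystander, between the 300 mm high drawer cabinet and a 160 mm high vice: rusty tin of bolts, 70 mm diameter, 87 mm high, origin under its centre
- bearing: bystander: ball bearing lying flat, 52 mm diameter, 15 mm high, origin under its centre
- cylinder: bystander: rusty brake cylinder lying down, 98 mm long along its y, 34 mm thick, origin under its centre
- spring: bystander: steel coil spring standing up, 32 mm diameter, 46 mm high, origin under its centre
- mug: bystander: grey enamel mug, 71 mm diameter (96 mm with handle), 72 mm high, origin under its centre
- pulley: bystander: grey metal pulley lying flat, 62 mm diameter, 30 mm high, origin under its centre

How it is judged:
By the outcome, as a careful person would: the job done as asked, in the order asked, and still so for the second after the job is handed in, while the arm keeps its last pose, push and grip.
It also fails if it takes over 61 s, if anything falls off the work surface, if the arm or the gripper's body presses on something with over 40 N, if the wrist force passes 120 N, or if a joint passes its speed limit or range.

## Working session

There is one attempt and no reset: what is moved stays moved. The work goes in short steps, Python scripts to look and compute and a tool call to move; the robot and the scene stay as the last step left them, time stands still between calls to the robot, and variables do not carry over. Pictures are saved under pics/ and viewed, at most 12 in all, crops included, and the job is handed in when it is done.

```bash
mkdir -p pics; ls; python3 - <<'E'
from rig import robot
import cv2
o=robot.get_obs(); print(o, robot.grip_depth)
for n in("top","side"):
    c=robot.camera(n); cv2.imwrite(f"pics/{n}0.png",c["img"][:,:,::-1]); print(n,{k:v for k,v in c.items() if k!="img"})
E
```

```text
pics
{'time': 0.0, 'q': array([-1.37053314e+00,  5.28466054e-01,  1.43391557e+00, -1.42543115e-05,
        1.18142115e+00, -1.78506213e-01]), 'joint_velocities': array([-0.00118884,  0.00172518, -0.00049926, -0.00014965,  0.00272398,
       -0.00072978]), 'joint_torque': array([ 2.11090100e-04, -4.40038347e+01, -1.76589364e+01,  6.33563125e-02,
        5.81403694e-02, -1.69989526e-04]), 'position': array([ 0.23097935, -0.57994609,  0.22156751]), 'tool_rot': array([ 9.82119144e-01,  1.88257180e-01, -1.86114201e-05, -1.10492285e-03]), 'ft_force': array([ 0.68479468, -0.60281238, -0.53766281]), 'moment': array([-0.03536975, -0.02100987, -0.00025766]), 'grip_force': 0.0, 'grip_width': 0.08648694939586542} 0.0187
top {'fx': 494.497129086796, 'fy': 494.497129086796, 'cx': 319.43683740812395, 'cy': 238.8090144594321, 'xyz': array([ 0.30181022, -0.06788433,  1.34407802]), 'attitude': array([ 0.71452748, -0.69639071,  0.05178515, -0.04252948])}
side {'fx': 575.0746022531345, 'fy': 575.0746022531345, 'cx': 319.64669755377815, 'cy': 243.86788021741955, 'xyz': array([ 0.34311851, -1.17260872,  0.99503731]), 'attitude': array([ 0.89652371, -0.0682188 ,  0.02047217, -0.43723258])}
```

View pics/top0.png

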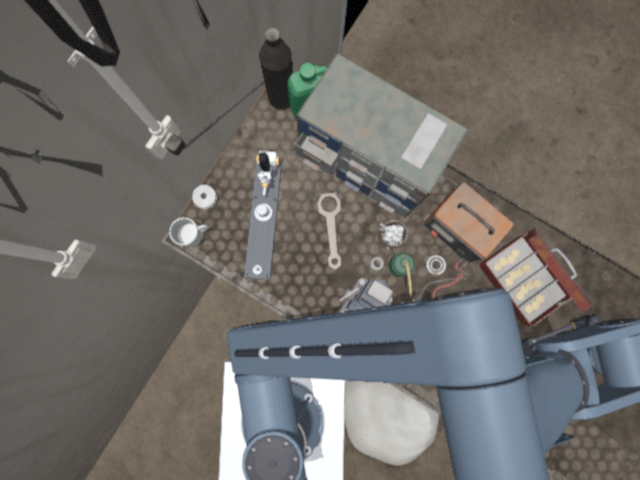

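View pics/side0.png

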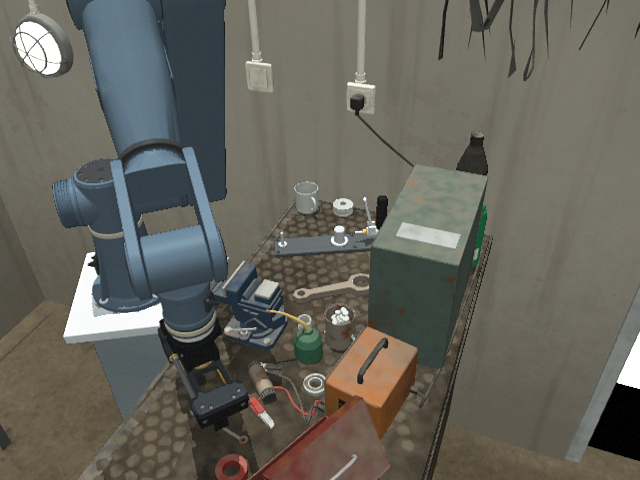

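The top view shows the fixture from its thin pin at about (258,268) to the grip at about (264,158), with the thick pin near (263,211). The rod's big eye is near (329,205) and its small eye near (335,262). In the side view the grip is at about (382,205) and the trigger at about (367,215). I'll crop both for finer readings.

```bash
cat > h.py <<'E'
import numpy as np, cv2
from scipy.spatial.transform import Rotation as R
def ray(c,u,v):
    d=R.from_quat(c["attitude"]).apply([(u-c["cx"])/c["fx"],(v-c["cy"])/c["fy"],1]); return np.array(c["xyz"]),d
def onz(c,u,v,z):
    p,d=ray(c,u,v); return p+d*(z-p[2])/d[2]
def proj(c,P):
    q=R.from_quat(c["attitude"]).inv().apply(np.array(P)-c["xyz"]); return np.array([c["fx"]*q[0]/q[2]+c["cx"],c["fy"]*q[1]/q[2]+c["cy"]])
def two(c1,a,c2,b):
    p,d=ray(c1,*a);q,e=ray(c2,*b);d/=np.linalg.norm(d);e/=np.linalg.norm(e)
    s=np.linalg.lstsq(np.c_[d,-e],q-p,rcond=None)[0]; A=p+s[0]*d;B=q+s[1]*e; return (A+B)/2,np.linalg.norm(A-B)
E
python3 - <<'E'
import cv2
for n,(x,y,w,h,s) in {"top":(230,140,130,144,4),"side":(265,185,135,120,4.9)}.items():
    i=cv2.imread(f"pics/{n}0.png")[y:y+h,x:x+w]; cv2.imwrite(f"pics/{n}0c.png",cv2.resize(i,None,fx=s,fy=s,interpolation=cv2.INTER_CUBIC))
E
```

```text
(no output)
```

View pics/top0c.png

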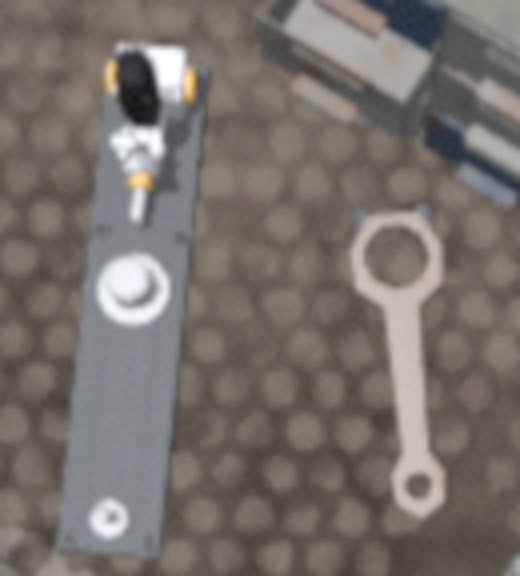

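View pics/side0c.png

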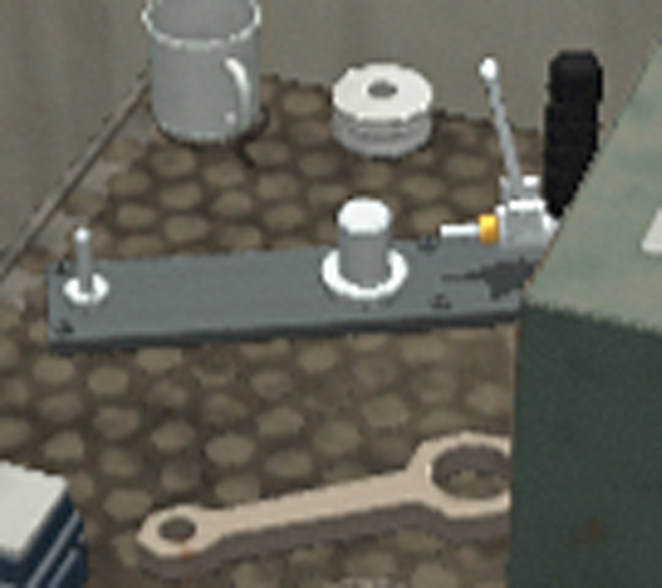

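The top crop (×4) shows the thick pin top at about (129,280), the thin pin collar at (108,519), the rod's big bore at (396,255) and its small bore at (418,486). The side crop (×4.9) shows the thick pin top at (364,212), the thin pin top at (83,232) and the grip top at (577,60). The trigger tip is at (489,70).

```bash
cat > m.py <<'E'
from h import *
from rig import robot
T=robot.camera("top");S=robot.camera("side")
t=lambda u,v:(230+(u+.5)/4-.5,140+(v+.5)/4-.5)
s=lambda u,v:(265+(u+.5)/4.9-.5,185+(v+.5)/4.9-.5)
np.set_printoptions(precision=4,suppress=True)
bp=two(T,t(129,279),S,s(364,212));sp=two(T,t(111,516),S,s(83,232));print("pins2",bp,sp)
b=onz(T,*t(129,279),.06);c=onz(T,*t(110,517),.06);print("pins top",b,c,np.linalg.norm(b-c))
print("collars",onz(T,*t(133,289),.016),onz(T,*t(108,519),.016))
print("pins side",onz(S,*s(364,212),.06),onz(S,*s(83,232),.06))
print("plate corners",[onz(T,*t(*p),.012)[:2] for p in((58,551),(160,553),(209,68))])
E_=onz(T,*t(396,255),.02);F=onz(T,*t(418,486),.02);print("rod top",E_,F,np.linalg.norm(E_-F))
print("rod side",onz(S,*s(177,529),.02),onz(S,*s(472,471),.02))
# rod mask
im=T["img"].astype(int);m=((im[...,0]-im[...,2]>12)&(im.min(2)>140)).astype(np.uint8);m[:185]=0;m[275:]=0;m[:,:310]=0;m[:,345:]=0
cs,hi=cv2.findContours(m,cv2.RETR_CCOMP,cv2.CHAIN_APPROX_NONE)
for k,q in enumerate(cs):
    if cv2.contourArea(q)>3:
        M=cv2.moments(q);u,v=M["m10"]/M["m00"],M["m01"]/M["m00"];print(hi[0][k][3],cv2.contourArea(q),u,v,onz(T,u,v,.02))
ax=(b-c)[:2]/np.linalg.norm((b-c)[:2]);print("axis",ax,np.arctan2(ax[1],ax[0]))
print("grip",onz(S,*s(577,60),.155),"pred",b[:2]+ax*.115)
for x,z in((.115,.155),(.115-.02-.027,.154)): 
    P=[*(b[:2]+ax*x),z];u,v=proj(T,P);U,V=proj(S,P);print("proj crop",(u+.5-230)*4,(v+.5-140)*4,(U+.5-265)*4.9,(V+.5-185)*4.9)
E
python3 m.py
```

```text
pins2 (array([0.5495, 0.071 , 0.0612]), np.float64(0.0021628640470980156)) (array([0.3931, 0.0761, 0.0636]), np.float64(0.002458684623956911))
pins top [0.5487 0.0711 0.06  ] [0.3915 0.0771 0.06  ] 0.15733129589632341
collars [0.5503 0.0728 0.016 ] [0.3932 0.0833 0.016 ]
pins side [0.5509 0.0728 0.06  ] [0.3945 0.081  0.06  ]
plate corners [array([0.3711, 0.1164]), array([0.3715, 0.048 ]), array([0.7083, 0.0268])]
rod top [ 0.578  -0.1057  0.02  ] [ 0.4204 -0.124   0.02  ] 0.15868180233717674
rod side [ 0.4216 -0.1239  0.02  ] [ 0.5774 -0.1054  0.02  ]
-1 787.0 330.5046590427785 223.63680643795 [ 0.5222 -0.1121  0.02  ]
0 46.5 334.1254480286738 261.00358422939064 [ 0.4207 -0.124   0.02  ]
0 226.0 328.58849557522126 203.48451327433628 [ 0.5777 -0.1056  0.02  ]
axis [ 0.9993 -0.0381] -0.03810072444156796
grip [0.6653 0.0619 0.155 ] pred [0.6636 0.0667]
proj crop 128.6137633118126 67.89899349888242 572.4447287260822 55.99033817350146
proj crop 122.80369679215096 142.06685517820017 486.0323851295804 64.16200439602869
```

```bash
cat >> h.py <<'E'
def rel(obs,P,yd=None):
    """tool-axis shift to TCP target P, and turn so tool y points at world angle yd"""
    r=R.from_quat(obs["tool_rot"]);d=r.inv().apply(np.array(P)-obs["position"]);y=r.as_matrix()[:,1];a=np.arctan2(y[1],y[0])
    print("yaw %.4f shift %s"%(a,np.round(d,4)), None if yd is None else "turn %.4f"%(-((yd-a+np.pi)%(2*np.pi)-np.pi)), "tool z",np.round(r.as_matrix()[:,2],3))
E
python3 - <<'E'
from h import *
from rig import robot
T=robot.camera("top");S=robot.camera("side")
np.set_printoptions(precision=3,suppress=True)
for n,p,zs in(("cab corner",(298,130),(.3,)),("cab top R",(412,190),(.3,)),("drawer tl",(297,150),(.28,.2,.1)),("drawer mid",(340,175),(.28,.2,.1)),("drawer r",(408,212),(.28,.2,.1)),("tin",(393,234),(.087,)),("vice",(345,300),(.16,)),("bottle",(283,105),(0,.2)),("canister",(300,115),(0,.2)),("wall",(180,120),(.0,.3))):
    print(n,[onz(T,*p,z)[:2] for z in zs])
print(proj(S,robot.get_obs()["position"]))
E
```

```text
cab corner [array([ 0.682, -0.027])]
cab top R [array([ 0.554, -0.278])]
drawer tl [array([ 0.643, -0.025]), array([ 0.668, -0.022]), array([ 0.7  , -0.018])]
drawer mid [array([ 0.588, -0.122]), array([ 0.61 , -0.126]), array([ 0.637, -0.131])]
drawer r [array([ 0.509, -0.273]), array([ 0.525, -0.288]), array([ 0.544, -0.307])]
tin [array([ 0.488, -0.271])]
vice [array([ 0.316, -0.146])]
bottle [array([0.863, 0.03 ]), array([0.78 , 0.015])]
canister [array([ 0.835, -0.019]), array([ 0.756, -0.027])]
wall [array([0.81 , 0.318]), array([0.697, 0.232])]
[210.528 404.597]
```

Call:
creep_tool(
  offsets=[
    [[0, 0, -0.02], -0.113],
    [[0, 0, -0.02], -0.113],
    [[0, 0, -0.02], -0.113],
    [[0, 0, -0.02], -0.113],
    [[0, 0, -0.02], -0.113],
    [[0, 0, -0.02], -0.113],
    [[0, 0, -0.02], -0.113],
    [[0, 0, -0.02], -0.113],
    [[0, 0, -0.02], -0.113],
    [[0, 0, -0.02], -0.113],
    [[0, 0, 0], 0],
  ],
  finger_gap=0.087,
)

```text
time: 1.22
position: [0.2315, -0.5824, 0.4275]
tool_rot: [0.728, 0.686, -0.002, 0.004]
ft_force: [0.4, -0.5, 1.6]
grip_width: 0.087
grip_force: 0.0
```

```bash
python3 - <<'E'
from h import *
from rig import robot
o=robot.get_obs();print(o["q"]);rel(o,[.5,-.25,.42],-.06)
E
```

```text
[-1.37040200e+00  3.75544433e-01  1.12992202e+00 -2.52150573e-05
  1.62692848e+00 -1.31105134e+00]
yaw -0.0593 shift [0.3477 0.2483 0.005 ] turn 0.0007 tool z [ 0.002 -0.009 -1.   ]
```

Call:
creep_tool(
  offsets=[
    [[0.037, 0.010, 0], 0],
    [[0.037, 0.010, 0], 0],
    [[0.037, 0.010, 0], 0],
    [[0.037, 0.010, 0], 0],
    [[0.037, 0.010, 0], 0],
    [[0.037, 0.010, 0], 0],
    [[0.037, 0.010, 0], 0],
    [[0.037, 0.010, 0], 0],
    [[0.037, 0.010, 0], 0],
    [[0.037, 0.010, 0], 0],
    [[0.037, 0.010, 0], 0],
    [[0.037, 0.010, 0], 0],
    [[0.037, 0.010, 0], 0],
    [[0.037, 0.010, 0], 0],
    [[0.037, 0.010, 0], 0],
    [[0.037, 0.010, 0], 0],
    [[0.037, 0.010, 0], 0],
    [[0.037, 0.010, 0], 0],
    [[0, 0, 0], 0],
  ],
)

```text
time: 2.8
position: [0.4526, 0.0788, 0.4215]
tool_rot: [0.727, 0.687, 0.001, -0.002]
ft_force: [-0.1, -0.7, 0.3]
grip_width: 0.0871
grip_force: 0.0
```

```bash
python3 - <<'E'
from h import *
from rig import robot
o=robot.get_obs();print(o["q"]);rel(o,[.649,.0663,.42],-.06)
E
```

```text
[-0.07435762  0.10173425  1.51553703  0.00395413  1.52490045 -0.01811032]
yaw -0.0564 shift [-0.0014  0.1968  0.0014] turn 0.0036 tool z [-0.     0.004 -1.   ]
```

Call:
creep_tool(
  offsets=[
    [[0, 0.033, 0], 0.0015],
    [[0, 0.033, 0], 0.0015],
    [[0, 0.033, 0], 0.001],
    [[0, 0.033, 0], 0],
    [[0, 0.033, 0], 0],
    [[0, 0.032, 0], 0],
    [[0, 0, 0.03], 0],
    [[0, 0, 0.03], 0],
    [[0, 0, 0.03], 0],
    [[0, 0, 0.03], 0],
    [[0, 0, 0.03], 0],
    [[0, 0, 0.03], 0],
    [[0, 0, 0.03], 0],
    [[0, 0, 0], 0],
    [[0, 0, 0], 0],
  ],
)

```text
time: 4.05
position: [0.647, 0.0598, 0.2103]
tool_rot: [0.731, 0.683, -0.002, -0.002]
ft_force: [1.1, -0.0, -0.1]
grip_width: 0.0864
grip_force: 0.0
```

```bash
python3 - <<'E'
from h import *
from rig import robot
o=robot.get_obs();rel(o,[.649,.0663,.116],-.06)
T=robot.camera("top");S=robot.camera("side")
a=cv2.resize(S["img"][130:280,290:440],None,fx=4,fy=4,interpolation=cv2.INTER_CUBIC)
cv2.imwrite("pics/g1.png",a[:,:,::-1])
P=o["position"];print(proj(S,P)*4-[290*4,130*4])
E
```

```text
yaw -0.0676 shift [0.0066 0.0021 0.0943] turn -0.0076 tool z [-0.006  0.    -1.   ]
[346.07740549 199.7770568 ]
```

View pics/g1.png

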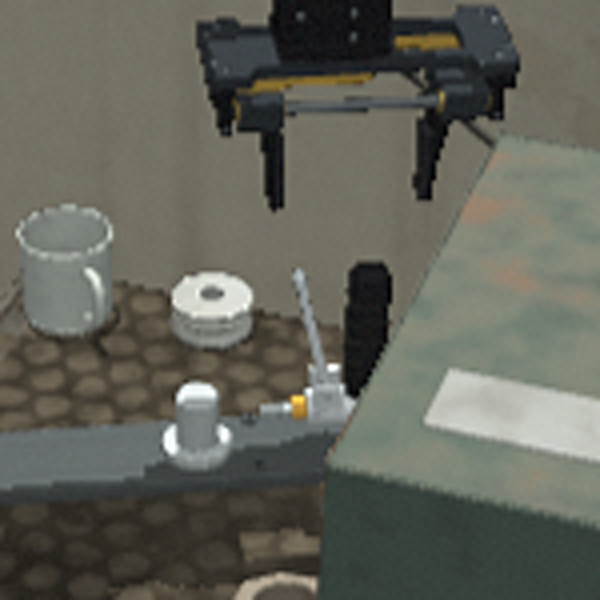

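The side crop shows the fingers bracketing the gun from above, with tips at about (275,205) and (425,195). The trigger tip is at (298,270) and the grip top at (370,268).

```bash
python3 - <<'E'
from h import *
from rig import robot
for i in range(4):
    o=robot.get_obs();rel(o,[.649,.0658,.116],-.06);print(o["position"]);robot.camera("top")
E
```

```text
yaw -0.0669 shift [ 0.0059 -0.0015  0.0982] turn -0.0069 tool z [ 0.003 -0.    -1.   ]
[0.64981617 0.05981656 0.21415962]
yaw -0.0667 shift [ 0.0059 -0.0021  0.0989] turn -0.0067 tool z [ 0.004 -0.    -1.   ]
[0.65023221 0.05984158 0.21491621]
yaw -0.0665 shift [ 0.0058 -0.0022  0.0991] turn -0.0065 tool z [ 0.005 -0.    -1.   ]
[0.65027819 0.05992613 0.21514415]
yaw -0.0664 shift [ 0.0057 -0.0019  0.0991] turn -0.0064 tool z [ 0.005 -0.    -1.   ]
[0.65010333 0.05999387 0.21505876]
```

Call:
creep_tool(
  offsets=[
    [[0.0025, -0.001, 0.01], -0.006],
    [[0.0025, 0, 0.014], 0],
    [[0, 0, 0.015], 0],
    [[0, 0, 0.015], 0],
    [[0, 0, 0.015], 0],
    [[0, 0, 0.01], 0],
    [[0, 0, 0.01], 0],
    [[0, 0, 0.01], 0],
    [[0, 0, 0], 0],
    [[0, 0, 0], 0],
  ],
)

```text
time: 5.18
position: [0.6478, 0.0652, 0.1131]
tool_rot: [0.728, 0.686, -0.0, -0.0]
ft_force: [-0.5, -0.6, 0.2]
grip_width: 0.087
grip_force: 0.0
```

```bash
python3 - <<'E'
from h import *
from rig import robot
o=robot.get_obs();print(o["position"]);rel(o,[.6568,.0658,.116],-.06)
E
```

```text
[0.64779206 0.06524554 0.11311479]
yaw -0.0600 shift [ 0.0011  0.009  -0.0029] turn 0.0000 tool z [-0.001  0.    -1.   ]
```

Call:
creep_tool(
  offsets=[
    [[0, 0.003, 0], 0],
    [[0, 0.003, 0], 0],
    [[0, 0.002, 0], 0],
    [[0, 0, 0], 0],
    [[0, 0, 0], 0],
    [[0, 0, 0], 0],
    [[0, 0, 0], 0],
    [[0, 0, 0], 0],
    [[0, 0, 0], 0],
    [[0, 0, 0], 0],
    [[0, 0, 0], 0],
    [[0, 0, 0], 0],
  ],
  finger_gap=0.03,
  force=25,
)

```text
time: 6.18
position: [0.6595, 0.0646, 0.1139]
tool_rot: [0.728, 0.685, 0.003, 0.002]
ft_force: [5.6, -0.2, -0.7]
grip_width: 0.043
grip_force: 25.1
```

```bash
python3 - <<'E'
from h import *
from rig import robot
o=robot.get_obs();print(o["position"])
S=robot.camera("side")
cv2.imwrite("pics/g2.png",cv2.resize(S["img"][130:280,290:440],None,fx=4,fy=4,interpolation=cv2.INTER_CUBIC)[:,:,::-1])
E
```

```text
[0.65947597 0.06455603 0.11388654]
```

View pics/g2.png

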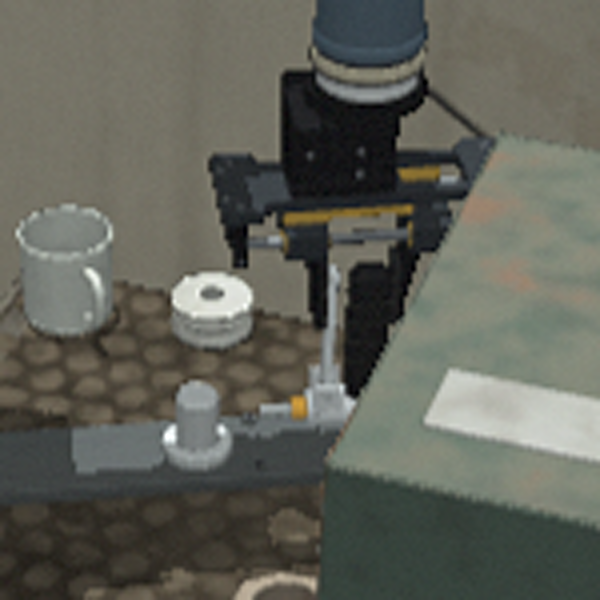

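With the opening at 43 mm the trigger is upright, its tip at about (333,268), so it is at its stop. I'll release it, back off and go up.

Call:
creep_tool(
  offsets=[
    [[0, 0, 0], 0],
    [[0, 0, 0], 0],
    [[0, -0.003, 0], 0],
    [[0, -0.003, 0], 0],
    [[0, -0.003, 0], 0],
    [[0, 0, 0], 0],
    [[0, 0, 0], 0],
    [[0, 0, 0], 0],
    [[0, 0, 0], 0],
    [[0, 0, -0.01], 0],
    [[0, 0, -0.02], 0],
    [[0, 0, -0.03], 0],
    [[0, 0, -0.03], 0],
    [[0, 0, -0.03], 0],
    [[0, 0, -0.03], 0],
    [[0, 0, -0.03], 0],
    [[0, 0, -0.03], 0],
    [[0, 0, -0.02], 0],
    [[0, 0, 0], 0],
  ],
  finger_gap=0.087,
)

```text
time: 7.82
position: [0.6496, 0.0652, 0.3507]
tool_rot: [0.728, 0.686, 0.004, 0.005]
ft_force: [1.4, -0.8, 1.0]
grip_width: 0.0869
grip_force: 0.0
```

```bash
python3 - <<'E'
from h import *
from rig import robot
o=robot.get_obs();print(o["position"],o["q"])
T=robot.camera("top");S=robot.camera("side")
cv2.imwrite("pics/g3.png",cv2.resize(S["img"][130:330,270:420],None,fx=4,fy=3,interpolation=cv2.INTER_CUBIC)[:,:,::-1])
E
```

```text
[0.64962947 0.06519782 0.35074839] [-7.08535285e-02  4.55350704e-01  1.19823558e+00  7.98270996e-05
  1.47533019e+00 -1.09630254e-02]
```

View pics/g3.png

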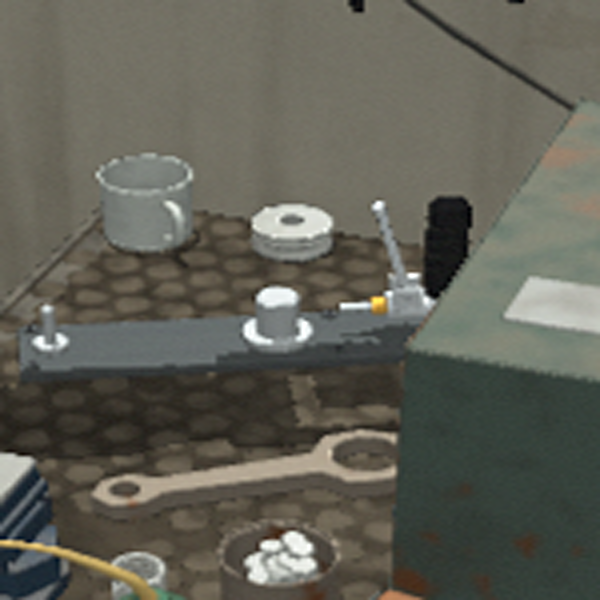

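The trigger has sprung back, its tip at about (379,207), and the rod is undisturbed. Next I'll check gripper-body clearance at the cabinet by overlaying the gripper footprint on the first top picture.

```bash
python3 - <<'E'
from h import *
from rig import robot
T=robot.camera("top");im=cv2.imread("pics/top0.png")
x0,y0,s=280,100,5
a=cv2.resize(im[y0:y0+118,x0:x0+155],None,fx=s,fy=s,interpolation=cv2.INTER_CUBIC)
def line(P,col):
    p=[((proj(T,q)-[x0,y0]+.5)*s).astype(int) for q in P];cv2.polylines(a,[np.array(p)],True,col,1)
c=np.array([.5269,-.1114]);f=.1164;yv=np.array([np.sin(f),-np.cos(f)]);xv=np.array([np.cos(f),np.sin(f)])
for z,col in((.075,(0,255,0)),(.15,(0,255,255))):
    line([[*(c+i*.095*yv+j*.0375*xv),z] for i,j in((1,1),(1,-1),(-1,-1),(-1,1))],col)
p,q=np.array([.682,-.027]),np.array([.554,-.278])
for z,col in((0,(255,0,255)),(.3,(0,0,255))): line([[*p,z],[*q,z]],col)
cv2.imwrite("pics/cab.png",a)
E
```

```text
(no output)
```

View pics/cab.png

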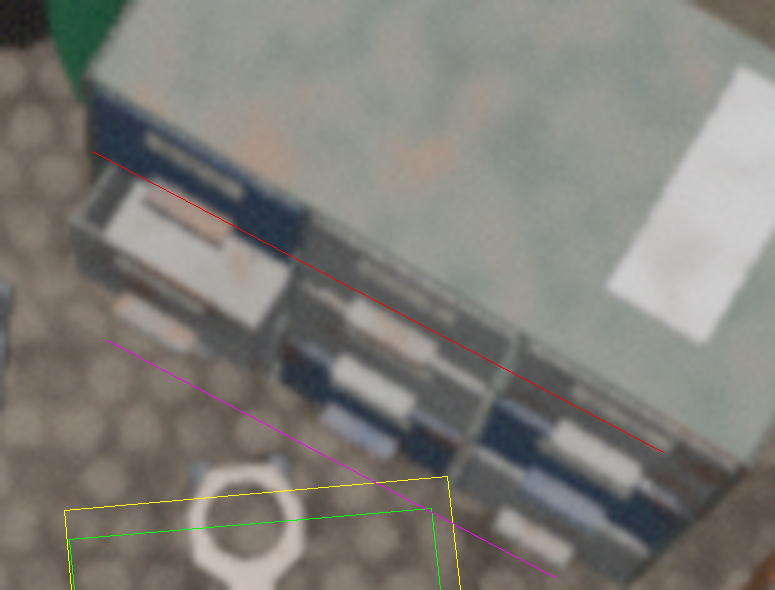

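Call:
creep_tool(
  offsets=[
    [[0, 0, 0], 0.116],
    [[0, 0, 0], 0.116],
    [[0, 0, 0], 0.116],
    [[0, 0, 0], 0.116],
    [[0, 0, 0], 0.116],
    [[0, 0, 0], 0.116],
    [[0, 0, 0], 0.116],
    [[0, 0, 0], 0.116],
    [[0, 0, 0], 0.116],
    [[0, 0, 0], 0.116],
    [[0, 0, 0], 0.117],
    [[0, 0, 0], 0.117],
    [[-0.0237, 0.0268, 0], 0],
    [[-0.0237, 0.0268, 0], 0],
    [[-0.0237, 0.0268, 0], 0],
    [[-0.0237, 0.0268, 0], 0],
    [[-0.0237, 0.0268, 0], 0],
    [[-0.0237, 0.0268, 0], 0],
    [[0, 0, 0], 0],
    [[0, 0, 0], 0],
  ],
)

```text
time: 9.63
position: [0.5228, -0.112, 0.3419]
tool_rot: [0.998, 0.056, -0.002, -0.001]
ft_force: [0.3, 0.4, 0.3]
grip_width: 0.087
grip_force: 0.0
```

```bash
python3 - <<'E'
from h import *
from rig import robot
for i in range(2): o=robot.get_obs();robot.camera("top")
o=robot.get_obs();print(o["position"],o["q"]);rel(o,[.5269,-.1114,.004],-1.4538)
E
```

```text
[ 0.52428878 -0.11042643  0.34244623] [-4.16684827e-01  2.83093657e-01  1.49114809e+00  7.28824302e-04
  1.36961482e+00  1.03740389e+00]
yaw -1.4542 shift [0.003  0.0019 0.3384] turn -0.0004 tool z [-0.002  0.002 -1.   ]
```

Call:
creep_tool(
  offsets=[
    [[0.002, 0.001, 0.02], 0],
    [[0.001, 0, 0.03], 0],
    [[0, 0, 0.03], 0],
    [[0, 0, 0.03], 0],
    [[0, 0, 0.03], 0],
    [[0, 0, 0.03], 0],
    [[0, 0, 0.03], 0],
    [[0, 0, 0.03], 0],
    [[0, 0, 0.02], 0],
    [[0, 0, 0.02], 0],
    [[0, 0, 0], 0],
    [[0, 0, 0], 0],
    [[0, 0, 0], 0],
  ],
)

```text
time: 10.82
position: [0.5286, -0.111, 0.074]
tool_rot: [0.998, 0.059, 0.001, 0.0]
ft_force: [0.1, 0.3, 0.4]
grip_width: 0.0869
grip_force: 0.0
```

```bash
python3 - <<'E'
from h import *
from rig import robot
o=robot.get_obs();print(o["position"],o["ft_force"]);rel(o,[.5269,-.1114,.004],-1.4538)
S=robot.camera("side");T=robot.camera("top")
a=cv2.resize(S["img"][200:330,270:420],None,fx=4,fy=4,interpolation=cv2.INTER_CUBIC)
cv2.imwrite("pics/r1.png",a[:,:,::-1])
o=robot.get_obs();print(o["position"],o["ft_force"]);rel(o,[.5269,-.1114,.004],-1.4538)
E
```

```text
[ 0.52857275 -0.11100725  0.07398609] [0.07872493 0.29800971 0.40284065]
yaw -1.4526 shift [-0.0018  0.0002  0.07  ] turn 0.0012 tool z [ 0.001 -0.    -1.   ]
[ 0.52882459 -0.11157807  0.07482334] [ 0.39769887 -0.71453013  0.75440903]
yaw -1.4531 shift [-0.0021 -0.0005  0.0708] turn 0.0007 tool z [ 0.003 -0.001 -1.   ]
```

View pics/r1.png

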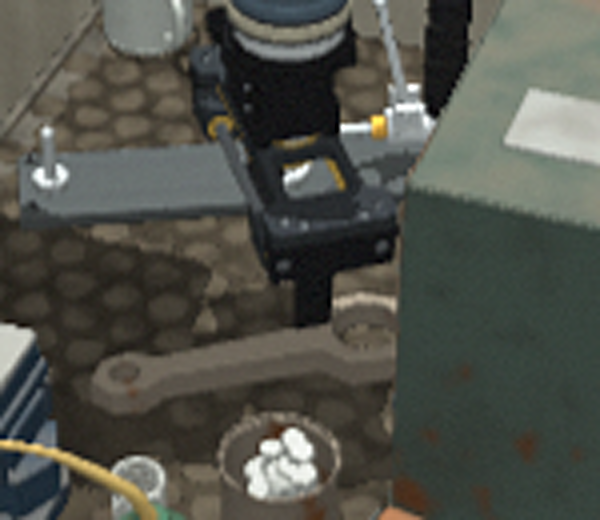

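The side crop shows the near finger straddling the shank around (312,330), with the body clear of the tin and the cabinet.

Call:
creep_tool(
  offsets=[
    [[-0.002, 0, 0.015], 0],
    [[0, 0, 0.015], 0],
    [[0, 0, 0.015], 0],
    [[0, 0, 0.01], 0],
    [[0, 0, 0.01], 0],
    [[0, 0, 0.004], 0],
    [[0, 0, 0], 0],
    [[0, 0, 0], 0],
    [[0, 0, 0], 0],
  ],
)

```text
time: 11.67
position: [0.5261, -0.1121, 0.0051]
tool_rot: [0.998, 0.058, 0.001, 0.0]
ft_force: [0.3, 0.3, 0.8]
grip_width: 0.0869
grip_force: 0.0
```

```bash
python3 - <<'E'
from h import *
from rig import robot
robot.camera("top")
o=robot.get_obs();rel(o,[.5269,-.1114,.004],-1.4538);print(o["position"],o["ft_force"])
E
```

```text
yaw -1.4540 shift [ 0.0009 -0.0006  0.0012] turn -0.0002 tool z [ 0.001 -0.001 -1.   ]
[ 0.52609504 -0.1120817   0.00517807] [ 0.46966009  0.67178296 -0.39075671]
```

Call:
creep_tool(
  offsets=[
    [[0, 0, -0.001], 0],
    [[0, 0, 0], 0],
    [[0, 0, 0], 0],
    [[0, 0, 0], 0],
    [[0, 0, 0], 0],
    [[0, 0, 0], 0],
    [[0, 0, 0], 0],
    [[0, 0, 0], 0],
    [[0, 0, 0], 0],
    [[0, 0, 0], 0],
    [[0, 0, 0], 0],
    [[0, 0, 0], 0],
  ],
  finger_gap=0.01,
  force=55,
)

```text
time: 12.72
position: [0.5258, -0.1122, 0.0055]
tool_rot: [0.998, 0.058, 0.0, 0.0]
ft_force: [-0.2, -1.0, -1.6]
grip_width: 0.0237
grip_force: 55.0
```

Call:
creep_tool(
  offsets=[
    [[0, 0, -0.005], 0],
    [[0, 0, -0.01], 0],
    [[0, 0, -0.01], 0],
    [[0, 0, -0.015], 0],
    [[0, 0, -0.02], 0],
    [[0, 0, -0.02], 0],
    [[0, 0, -0.02], 0],
    [[0, 0, -0.02], 0],
    [[0, 0, -0.015], 0],
    [[0, 0, -0.01], 0],
    [[0, 0, 0], 0],
    [[0, 0, 0], 0],
    [[0, 0, 0], 0],
  ],
)

```text
time: 13.8
position: [0.5246, -0.1114, 0.1498]
tool_rot: [0.998, 0.058, -0.001, -0.001]
ft_force: [-0.3, -0.7, -4.8]
grip_width: 0.0231
grip_force: 55.0
```

```bash
python3 - <<'E'
from h import *
from rig import robot
S=robot.camera("side");T=robot.camera("top")
cv2.imwrite("pics/l1.png",cv2.resize(S["img"][160:310,260:410],None,fx=4,fy=4,interpolation=cv2.INTER_CUBIC)[:,:,::-1])
o=robot.get_obs();print(o["position"],o["ft_force"],o["moment"],o["grip_width"],o["grip_force"]);rel(o,[.5,0,.15],-1.63)
E
```

```text
[ 0.52458765 -0.11143731  0.14935937] [ 0.66382463 -0.01718783 -5.79817503] [-0.01336389 -0.0205543  -0.01450564] 0.023678858651770596 54.99739229679108
yaw -1.4540 shift [-0.0114 -0.1135 -0.0004] turn 0.1760 tool z [-0.003  0.001 -1.   ]
```

View pics/l1.png

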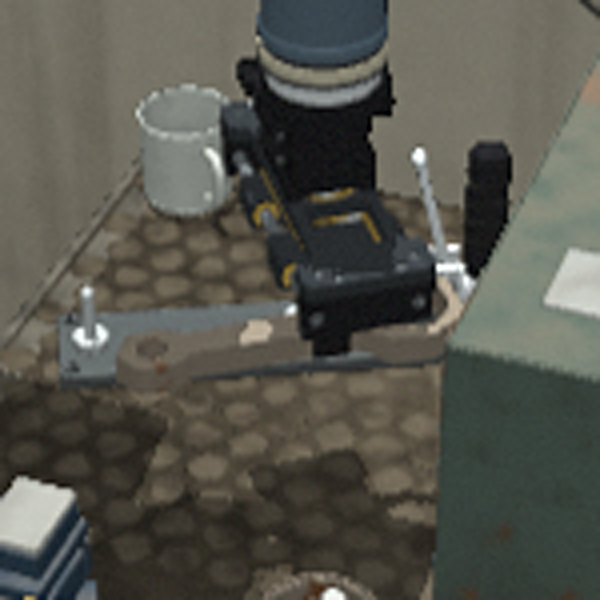

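The rod hangs level in the gripper, with its small eye at about (153,348) in the crop and the grip at mid-shank near (330,345). Next I'll turn it and carry it over the pins, still high.

Call:
creep_tool(
  offsets=[
    [[0, 0, 0], 0.03],
    [[0, 0, 0], 0.04],
    [[0, 0, 0], 0.04],
    [[-0.01, 0, 0], 0.04],
    [[-0.014, -0.01, 0], 0.026],
    [[-0.014, -0.015, 0], 0],
    [[0, -0.02, 0], 0],
    [[0, -0.025, 0], 0],
    [[0, -0.025, 0], 0],
    [[0, -0.025, 0], 0],
    [[0, -0.025, 0], 0],
    [[0, -0.02, 0], 0],
    [[0, -0.012, 0], 0],
    [[0, -0.007, 0], 0],
    [[0, 0, 0], 0],
    [[0, 0, 0], 0],
    [[0, 0, 0], 0],
    [[0, 0, 0], 0],
  ],
)

```text
time: 15.4
position: [0.4984, 0.072, 0.1505]
tool_rot: [1.0, -0.03, -0.0, 0.0]
ft_force: [-0.7, 0.1, -4.6]
grip_width: 0.0233
grip_force: 55.0
```

```bash
python3 - <<'E'
from h import *
from rig import robot
np.set_printoptions(precision=4,suppress=True)
S=robot.camera("side");T=robot.camera("top")
o=robot.get_obs();print(o["position"]);rel(o,[.4978,.0749,.0955],-1.6296)
zt=o["position"][2]-.0055+.02
p=np.array([.5,.075,zt])
for n,C in(("T",T),("S",S)):
  for e in([.55,.0718],[.3934,.0810]): print(n,"expected px of eye",proj(C,[*e,zt]))
a=T["img"][190:290,220:300];b=S["img"][190:270,250:350]
cv2.imwrite("pics/p1.png",np.vstack([cv2.resize(x,(500,h),interpolation=cv2.INTER_CUBIC)[:,:,::-1] for x,h in((a,300),(b,300))]))
E
```

```text
[0.4984 0.0721 0.1506]
yaw -1.6314 shift [-0.0007 -0.0027  0.0551] turn -0.0018 tool z [ 0. -0. -1.]
T expected px of eye [257.2466 200.522 ]
T expected px of eye [250.6596 264.818 ]
S expected px of eye [338.5107 195.8275]
S expected px of eye [278.5303 199.7077]
```

Now lower to about 30 mm above the pins, correcting y, then verify with the last picture.

Call:
creep_tool(
  offsets=[
    [[0, -0.001, 0.006], -0.002],
    [[0, -0.0015, 0.01], 0],
    [[0, 0, 0.01], 0],
    [[0, 0, 0.01], 0],
    [[0, 0, 0.009], 0],
    [[0, 0, 0.006], 0],
    [[0, 0, 0.003], 0],
    [[0, 0, 0], 0],
    [[0, 0, 0], 0],
    [[0, 0, 0], 0],
    [[0, 0, 0], 0],
  ],
)

```text
time: 16.42
position: [0.4989, 0.0755, 0.097]
tool_rot: [1.0, -0.029, 0.001, 0.0]
ft_force: [0.1, 0.4, -5.2]
grip_width: 0.0235
grip_force: 55.0
```

```bash
python3 - <<'E'
from h import *
from rig import robot
np.set_printoptions(precision=4,suppress=True)
S=robot.camera("side");T=robot.camera("top")
o=robot.get_obs();print(o["position"],o["moment"]);rel(o,[.4978,.0749,.0955],-1.6296)
zt=o["position"][2]-.0055+.02
for n,C in(("T",T),("S",S)):
  for e in([.55,.0718],[.3934,.0810]): print(n,"expected px of eye",proj(C,[*e,zt]))
ims=[]
for C,x,y in((T,225,185),(S,260,180)): ims.append(cv2.resize(C["img"][y:y+100,x:x+130],None,fx=3,fy=5,interpolation=cv2.INTER_CUBIC)[:,:,::-1])
cv2.imwrite("pics/p2.png",np.hstack(ims))
E
```

```text
[0.4987 0.0755 0.097 ] [0.101  0.0563 0.0668]
yaw -1.6279 shift [-0.0009  0.0007  0.0015] turn 0.0017 tool z [ 0.001 -0.    -1.   ]
T expected px of eye [259.5684 204.9523]
T expected px of eye [253.3047 266.5542]
S expected px of eye [338.5651 212.6228]
S expected px of eye [279.8806 216.506 ]
```

View pics/p2.png

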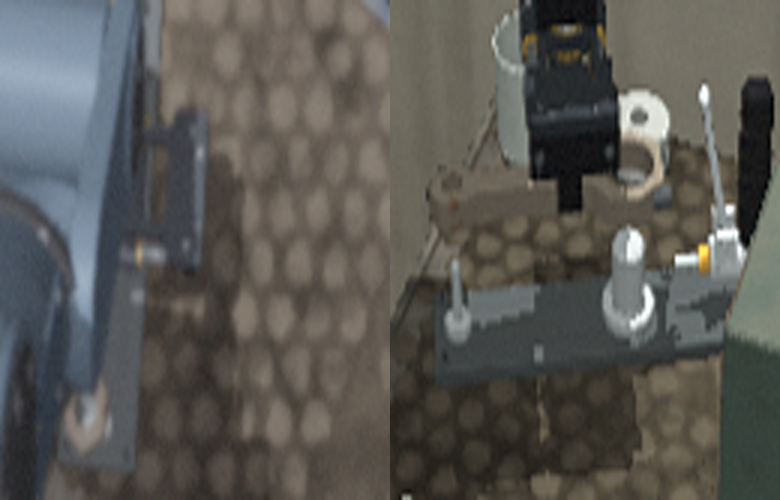

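The side half shows the small eye at about (453,182), directly over the thin pin at (456,262), and the big eye at about (635,165) over the thick pin at (629,235). The rod is level. The top half shows the small eye at about (86,412), within 1 mm of the expected pixel. I'll let it settle and hand in.

Call:
creep_tool(
  offsets=[
    [[-0.0006, 0.0004, 0.0012], 0.001],
    [[0, 0, 0], 0],
    [[0, 0, 0], 0],
    [[0, 0, 0], 0],
    [[0, 0, 0], 0],
    [[0, 0, 0], 0],
    [[0, 0, 0], 0],
    [[0, 0, 0], 0],
    [[0, 0, 0], 0],
    [[0, 0, 0], 0],
  ],
)

```text
time: 17.35
position: [0.4978, 0.0752, 0.0953]
tool_rot: [1.0, -0.029, 0.0, -0.0]
ft_force: [-0.1, -0.4, -5.0]
grip_width: 0.0232
grip_force: 55.0
```

```bash
python3 - <<'E'
from h import *
from rig import robot
o=robot.get_obs();rel(o,[.4978,.0749,.0955],-1.6296);print(abs(o["joint_velocities"]).max())
print(robot.hand_in())
E
```

```text
yaw -1.6290 shift [ 0.      0.0003 -0.0002] turn 0.0006 tool z [ 0.  0. -1.]
0.0012916231579724212
the job is handed in; nothing more can be done
None
```

I squeezed the blow-gun trigger fully home and it sprang back, then gripped the rod at its balance point; it is held level and still about 30 mm above the pin tops, each eye over its pin to about 1–2 mm by camera, and the job was handed in at about 17 s with no verdict returned.

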